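# Seat the reference roller in the sensor's saddle

### The arm

A 7-joint arm with a two-finger parallel gripper is mounted at the origin on the work surface. World frame = base frame: x ahead of the robot, y to its left, z up, the work surface at z = 0. Lengths are in m, angles in rad, forces in N, time in s.
With the tool pointing down it reaches from about 0.35 to 0.9 m from the base axis. Payload 8.1 kg.
Tool frame: the origin (TCP) lies on the centre line of the jaws, within the pads' length; the fingertips stand 17 mm ahead of it and the grasp point (between the pads) lies 2 mm behind it; z points along the fingers, y is the direction in which the jaws open and shut (so a half turn about z gives the same grasp; the last joint's range is limited). The gripper opens to 92 mm and grips with 3 to 60 N. Pads are 19 mm wide; open, the fingers measure 130 mm over their backs; the gripper's body (75 mm by 190 mm) begins 47 mm behind the grasp point.
Start: joints at [1.075, 0.434, 0.025, 1.573, -0.012, 1.134, -0.075], TCP at [0.239, -0.577, 0.244] pointing down, gripper open.
Joint ranges: [-2.62, 2.62], [-0.44, 2.09], [-1.27, 1.32], [0.08, 2.57], [-1.32, 4.46], [0.12, 2], [-2.74, 2.74]. Speed limits (rad/s): [2.22, 2.22, 3.01, 3.01, 3.14, 3.14, 3.14].

### API

Orientations are given as a rotation vector (axis times angle).
In Python, from cell import arm, imaging, job gives the robot as it stands.
- The arm moves only by the tool jog_arm, never from a script. Its argument "moves" is a list of rows, each an object with "fingers": the closure, from -1 (fully open) to 1 (shut); "xyz": the shift along the tool's x, y, z in cm, a list of three; "angular": the turn, a rotation vector about the tool's x, y, z in rad, a list of three. In form: [{"fingers": fingers, "xyz": [dx, dy, dz], "angular": [ax, ay, az]}, ...]. A call has 1 to 12 rows; each row is the pose to reach, as a shift and turn from the pose commanded when the call began, along the tool's axes at that moment; what a row does not reach only later rows make up. A row lasts 1/8 s, in which the tool goes at most 62.5 mm and 10.7 degrees, less where a joint would pass 70% of its speed; a pose out of reach is approached as far as the arm can. A call with a gripper value outside its range is refused whole. The fingers move at their own pace and stop on an object; "grip_force" is the grip in N (left out, the last holds). Time passes only in rows, so rows that repeat a pose let the fingers close. It gives the time, the measured TCP pose, the force and the opening at its end, in the units of the state.
- arm.observe(): the state, without advancing time (a new reading comes with each control period).
- imaging.get_image(name): name is "scene" or "top" or "wrist"; returns the picture (400x640x3 uint8, red, green, blue); there is no depth.
- imaging.camera_params(name): a dict with "fx", "fy", "cx", "cy" (pixels), "rvec" (rotation vector, rad) and "tvec" (3), from world to camera coordinates, as OpenCV has them; the wrist camera has in their place "hand_eye" (4x4, takes a point from camera to tool coordinates, whose origin is the TCP and whose axes are the flange's). Camera axes: x right, y down, z forward; pixel columns grow to the right and rows downward; lengths in m; the calibration is good to about 2 mm. A picture is of the moment at which its call begins: read the wrist's pose just before it. camera_params takes no time and is no camera call.
- job.sign_off(): hands the job in, once; it reports no verdict.
The state is a dict: "clock": time; "joints": joint angles; "dq": joint speeds; "joint_efforts": joint torques, N m; "position": TCP position; "ee_rot": TCP orientation; "force": force on the tool from outside, world axes, zero at the start; "ft_torque": the same for the moment, N m; "width": opening from 0.0 (shut) to 1.0 (fully open).
Only numpy, scipy, OpenCV 4.12 (cv2) and the standard library are available. Lean on these libraries where they do the work, as an engineer would, in place of code of your own. Each camera call takes 0.05 s, during which the arm holds its last target. There are 200 camera calls.

### The job

Gently roll the grey reference roller along the white track by pushing its side, up over the lip of the red saddle, and press it lightly but firmly against the saddle's back plate for about a second to check that it has stopped there, without overrunning, that is without shoving the saddle back. Leave the roller seated in the saddle, then press the green button down to store the reading, and let go of everything. Do not lift the roller or disturb the things lying about.

Things in the scene. Friction and masses are not known exactly. Their poses are not given: they have to be found in the camera images.
- roller: Smooth, slippery grey plastic roller with teal bands, a loose cylinder 40 mm in diameter and 80 mm long, 170 to 340 g, lying across the track. Origin at its centre (20 mm above the track's top at the start); its y axis is the cylinder's axis, its x and z axes turn as it rolls. When checking that it has stopped, a push of 5 to 8 N on it is right.
- track: White board 380 x 120 x 12 mm with blue edge lines, fixed to the table. Origin at the centre of its underside; x runs along it, from the roller's end towards the sensor, z up. The roller starts 60 to 140 mm on the -x side of the origin. The roller keeps rolling only a little way if it is let go while moving.
- sensor: Grey sensor unit fixed on the +x end of the track; same origin and axes as track (+x is the way to roll the roller). Its housing covers x = 115 to 179 mm, y = -35 to 35 mm, and is 48 mm high above the table, with the green button on top. The red saddle sits in front of it. The seated roller's centre is 20 mm in front of the saddle's back plate and 34 mm above the table.
- saddle (a joint): How far the red saddle was shoved along +x from its setting (m), 0 at the start; friction holds it. Saddle: 50 mm wide; along +x a ramp rises 4 mm over 19 mm, falls 2 mm over 9.4 mm to a flat seat 2 mm above the track, 23.5 mm long, ending at an upright back plate 8 mm thick, 30 mm high above the track.
- store_top (a point): Top centre of the green push button, 26 mm in diameter, on the sensor housing; pressed straight down, full travel 6 mm, about 5 N fully down.
- store (a joint): Travel of the green button (m), 0 up, 0.006 fully down; it springs back.
- wheel: Bystander: black rubber wheel lying flat, 54 mm in diameter, 22 mm high. Origin at the centre of its underside.
- pack: Bystander: black battery box 62 x 50 x 28 mm. Origin at the centre of its underside.
- bracket: Bystander: teal and white block piece 48 x 24 mm, 48 mm high. Origin at the centre of its underside.
- driver: Bystander: screwdriver 160 mm long lying on the table, along its x axis.
- saddle_mean (a point): Point on the track's top where the face of the red saddle's back plate would stand at its middle setting (axes as sensor). The true face is up to 14 mm from here, either way along x: the saddle is set differently each time, this is not measured and must be felt (or seen). Rolling the roller over the lip takes about 2 N; pushed with more than 13 N the saddle slips back.
Not all that is in view belongs to the job. Leave any blue or pink look-alike of the roller alone.

How it is judged:
By the outcome, as a careful person would: the job done as asked, in the order asked, and still so for the second after the job is handed in, with the robot touching nothing.
It also fails if it takes over 58 s, if anything falls off the work surface, if the arm or the gripper's body presses on something with over 40 N, if the wrist force passes 120 N, or if a joint passes its speed limit or range.

## Working session

There is one attempt and no reset: what is moved stays moved. The work goes in short steps, Python scripts to look and compute and a tool call to move; the robot and the scene stay as the last step left them, time stands still between calls to the robot, and variables do not carry over. Pictures are saved under pics/ and viewed, about 8 in all and at most 12, crops included, and the job is handed in when it is done.

Besides the shell and the picture viewer there is one more tool, called as name([rows], argument=value, ...), one row to a line, values as JSON. jog_arm: Moves the arm, as the interface text tells. Its arguments: {"type":"object","properties":{"moves":{"type":"array"},"grip_force":{"type":"number"}},"required":["moves"]}

```bash
mkdir -p pics; cat > h.py <<'E'
import numpy as np, cv2
from cell import arm, imaging, job
def snap(n,f):
    im=imaging.get_image(n); cv2.imwrite('pics/'+f,cv2.cvtColor(im,cv2.COLOR_RGB2BGR)); return im
def ray(n,uv):
    p=imaging.camera_params(n); R=cv2.Rodrigues(np.array(p['rvec'],float))[0]; t=np.array(p['tvec'],float)
    d=R.T@np.array([(uv[0]-p['cx'])/p['fx'],(uv[1]-p['cy'])/p['fy'],1]); return -R.T@t,d/np.linalg.norm(d)
def onz(n,uv,z):
    o,d=ray(n,uv); return o+d*(z-o[2])/d[2]
def proj(n,P):
    p=imaging.camera_params(n); K=np.array([[p['fx'],0,p['cx']],[0,p['fy'],p['cy']],[0,0,1.]])
    return cv2.projectPoints(np.array(P,float).reshape(-1,3),np.array(p['rvec'],float),np.array(p['tvec'],float),K,None)[0].reshape(-1,2)
def tri(n1,u1,n2,u2):
    o1,d1=ray(n1,u1);o2,d2=ray(n2,u2)
    s=np.linalg.lstsq(np.c_[d1,-d2],o2-o1,rcond=None)[0]; a=o1+s[0]*d1;b=o2+s[1]*d2
    return (a+b)/2,np.linalg.norm(a-b)
E
python3 - <<'E'
from h import *
np.set_printoptions(precision=4,suppress=True)
s=arm.observe(); print(s)
a=snap('top','top0.png'); b=snap('scene','scene0.png')
for n in('top','scene'): print(imaging.camera_params(n))
print(imaging.camera_params('wrist'))
E
```

```text
{'clock': 0.0, 'joints': array([ 1.0754,  0.4352,  0.025 ,  1.5741, -0.0116,  1.134 , -0.0751]), 'dq': array([ 0.001 , -0.0004, -0.0009,  0.0005,  0.0002,  0.0005, -0.0014]), 'joint_efforts': array([  0.0009, -66.783 ,   0.9855, -31.4469,  -0.0605,   0.043 ,
         0.0002]), 'position': array([ 0.239 , -0.577 ,  0.2429]), 'ee_rot': array([-3.0797, -0.6126,  0.0007]), 'force': array([ 0.4516,  0.2793, -1.3055]), 'ft_torque': array([-0.0048,  0.0117, -0.0476]), 'width': 0.9993036781923492}
{'fx': 392.62846018500437, 'fy': 392.62846018500437, 'cx': 319.1280326436989, 'cy': 198.29302656889067, 'rvec': array([ 2.0874, -2.1365,  0.2324]), 'tvec': array([-0.0546,  0.6078,  0.7291])}
{'fx': 486.10986349862753, 'fy': 486.10986349862753, 'cx': 314.2751024954138, 'cy': 195.5234652456519, 'rvec': array([ 1.9482,  1.0114, -0.5248]), 'tvec': array([-0.2915, -0.1944,  1.3642])}
{'fx': 358.5854196444357, 'fy': 358.5854196444357, 'cx': 323.27921008741976, 'cy': 197.90661065498645, 'hand_eye': array([[-0.0004, -0.9597, -0.2809,  0.075 ],
       [ 1.    , -0.0002, -0.0005, -0.0005],
       [ 0.0004, -0.2809,  0.9597, -0.1401],
       [ 0.    ,  0.    ,  0.    ,  1.    ]])}
```

View pics/top0.png

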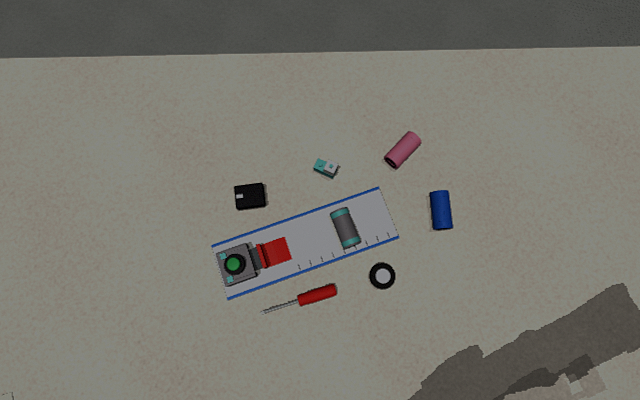

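View pics/scene0.png

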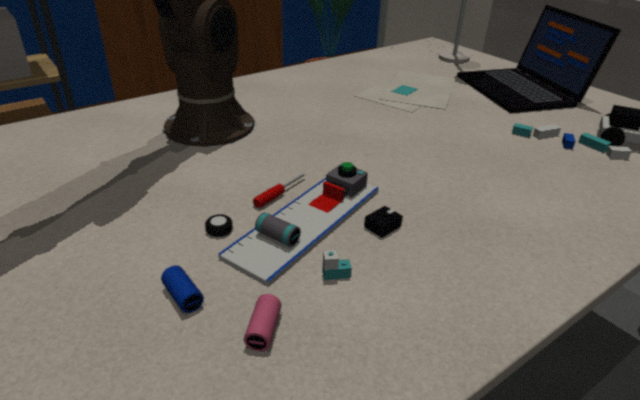

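Top view: the grey roller with teal bands is at (345,228), the button at (234,264) and the red saddle at (274,252). The track corners are near (212,245), (379,188), (398,237) and (228,298). In the scene view the roller is at (278,229) and the button at (347,170).

Roller candidates: grey/teal (345,228), blue (441,210), pink (402,149). I choose the grey one on the track. Next I measure it and make one close crop.

```bash
python3 - <<'E'
from h import *
np.set_printoptions(precision=4,suppress=True)
a=cv2.imread('pics/top0.png'); b=cv2.imread('pics/scene0.png')
c=cv2.resize(a[170:310,200:410],None,fx=3.8,fy=3.8,interpolation=cv2.INTER_CUBIC); cv2.imwrite('pics/crop1.png',c)
def blobs(im,lo,hi,roi,mn=12):
    h=cv2.cvtColor(im,cv2.COLOR_BGR2HSV); m=cv2.inRange(h,lo,hi); k=np.zeros_like(m); x0,y0,x1,y1=roi; k[y0:y1,x0:x1]=m[y0:y1,x0:x1]
    n,l,s,ce=cv2.connectedComponentsWithStats(k); return [(ce[i],s[i],np.argwhere(l==i)[:,::-1]) for i in range(1,n) if s[i][4]>=mn]
T=(200,170,410,310); S=(200,150,400,290)
print('green'); g={}
for n,im,r in(('top',a,T),('scene',b,S)):
    for ce,s,_ in blobs(im,(45,120,40),(75,255,255),r): print(n,ce,s); g[n]=ce
    for ce,s,_ in blobs(im,(82,60,40),(98,255,255),r,20): print(' teal',n,ce,s)
    for ce,s,p in blobs(im,(105,120,50),(128,255,255),r,30):
        q=p.astype(float); d=np.linalg.svd(q-q.mean(0),full_matrices=False)[2][0]; t=(q-q.mean(0))@d; e=[q.mean(0)+d*t.min(),q.mean(0)+d*t.max()]
        print(' blue',n,s,e,[onz(n,x,.012)[:2] for x in e])
    for ce,s,p in blobs(im,(0,150,40),(6,255,255),r,30): print(' red',n,ce,s)
print(tri('top',g['top'],'scene',g['scene']))
E
```

```text
green
top [232.7083 263.625 ] [226 257  14  14 144]
 teal top [323.7297 172.8649] [315 170  17   8  37]
 teal top [338.9468 212.8723] [330 208  19  11  94]
 teal top [350.4949 241.1313] [342 236  18  12  99]
 teal top [222.7 255.6] [219 252   8   8  40]
 teal top [229.7105 278.7632] [226 276   8   7  38]
 blue top [212 187 167  61 406] [array([378.0507, 187.1443]), array([211.5346, 245.6761])] [array([ 0.6396, -0.1979]), array([0.521 , 0.1595])]
 blue top [227 236 172  64 461] [array([398.1239, 236.3414]), array([226.818 , 298.4985])] [array([ 0.5315, -0.2345]), array([0.4124, 0.1246])]
 red top [273.6775 251.9941] [256 237  36  31 676]
 red top [316.6396 294.5338] [297 284  40  22 444]
scene [346.9861 166.25  ] [342 163  11   8  72]
 teal scene [360.     172.2381] [356 171   8   4  21]
 teal scene [260.5192 220.9808] [256 213  13  20 104]
 teal scene [286.5546 233.0168] [282 224  13  21 119]
 teal scene [338.6341 270.7642] [323 259  28  21 369]
 blue scene [267 188 111  93 298] [array([376.7997, 187.7616]), array([267.0063, 280.0075])] [array([0.52  , 0.1568]), array([ 0.637 , -0.1985])]
 blue scene [219 228  37  26  52] [array([254.9628, 227.9477]), array([219.2471, 253.3474])] [array([ 0.4971, -0.1417]), array([ 0.5274, -0.2337])]
 red scene [328.0675 197.5159] [310 182  34  30 504]
 red scene [268.3901 194.9681] [254 184  30  23 282]
(array([0.4792, 0.1019, 0.0654]), np.float64(0.0021914776074915448))
```

View pics/crop1.png

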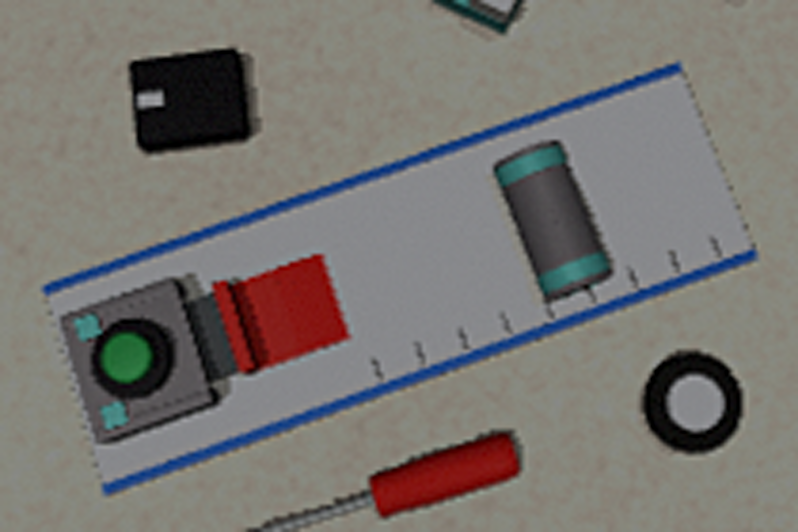

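The crop confirms the grey roller with teal bands on the track; the wheel and screwdriver are clear of the lane. Now the track-frame numbers.

```bash
cat >> h.py <<'E'
C=np.array([.5261,-.0371]); th=np.deg2rad(108.38); U=np.array([np.cos(th),np.sin(th)]); V=np.array([-U[1],U[0]])
def loc(P): P=np.asarray(P); d=P[...,:2]-C; return np.stack([d@U,d@V],-1)
def wor(x,y,z): return np.r_[C+x*U+y*V,z]
def goal(x,y,z,tx=th-np.pi,s=None):
    """shift (cm, tool axes) and turn to reach track-frame point with tool x at angle tx"""
    from scipy.spatial.transform import Rotation as R
    s=s or arm.observe(); r=R.from_rotvec(s['ee_rot'])
    X=np.r_[np.cos(tx),np.sin(tx),0]; Z=np.r_[0,0,-1.]; Rg=R.from_matrix(np.c_[X,np.cross(Z,X),Z])
    return (r.inv().apply(wor(x,y,z)-s['position'])*100).round(2),(r.inv()*Rg).as_rotvec().round(3)
E
python3 - <<'E'
from h import *
np.set_printoptions(precision=4,suppress=True)
t=[(338.95,212.87),(350.49,241.13)]; sc=[(286.55,233.02),(260.52,220.98)]
for i in(0,1):
    P,e=tri('top',t[i],'scene',sc[i]); print('teal',P,e,loc(P), 'on .045',loc(onz('top',t[i],.045)))
a=cv2.imread('pics/top0.png'); h=cv2.cvtColor(a,cv2.COLOR_BGR2HSV); m=cv2.inRange(h,(0,150,30),(6,255,255)); m[275:]=0
q=np.argwhere(m>0)[:,::-1]
for z in(.012,.042):
    L=np.array([loc(onz('top',x,z)) for x in q]); print('red',z,np.percentile(L,[0.5,5,50,95,99.5],axis=0).T)
for x,y in((225,275),(382,276),(326,168),(250,195)): print(loc(onz('top',(x,y),.02)))
print('start',goal(-.16,0,.10))
E
```

```text
teal [ 0.5775 -0.1137  0.0388] 0.010249216685177058 [-0.0889 -0.0246] on .045 [-0.0849 -0.0276]
teal [ 0.5186 -0.135   0.0392] 0.009453607776315083 [-0.0905  0.038 ] on .045 [-0.0867  0.0349]
red 0.012 [[ 0.039   0.0417  0.0694  0.0981  0.1008]
 [-0.0266 -0.0227 -0.0003  0.0217  0.0239]]
red 0.042 [[ 0.0378  0.0403  0.067   0.0947  0.0973]
 [-0.0223 -0.0186  0.003   0.0242  0.0263]]
[0.1774 0.0112]
[-0.1252  0.1219]
[-0.0956 -0.1337]
[ 0.0782 -0.1319]
start (array([ 46.04, -22.91,  14.33]), array([-0.001,  0.001,  1.643]))
```

Face estimate: x ≈ 0.090 in the track frame, so the seated roller centre will be near 0.070. The roller is at x ≈ -0.087, y ≈ 0.004, nearly square to the track. I move above and behind it with the fingers 30 mm apart, so both fingers push and keep it square.

jog_arm([
  {"fingers":0.35,"xyz":[46,-22.9,14.3],"angular":[0,0,1.643]},
  {"fingers":0.35,"xyz":[46,-22.9,14.3],"angular":[0,0,1.643]},
  {"fingers":0.35,"xyz":[46,-22.9,14.3],"angular":[0,0,1.643]},
  {"fingers":0.35,"xyz":[46,-22.9,14.3],"angular":[0,0,1.643]},
  {"fingers":0.35,"xyz":[46,-22.9,14.3],"angular":[0,0,1.643]},
  {"fingers":0.35,"xyz":[46,-22.9,14.3],"angular":[0,0,1.643]},
  {"fingers":0.35,"xyz":[46,-22.9,14.3],"angular":[0,0,1.643]},
  {"fingers":0.35,"xyz":[46,-22.9,14.3],"angular":[0,0,1.643]},
  {"fingers":0.35,"xyz":[46,-22.9,14.3],"angular":[0,0,1.643]},
  {"fingers":0.35,"xyz":[46,-22.9,14.3],"angular":[0,0,1.643]},
  {"fingers":0.35,"xyz":[46,-22.9,14.3],"angular":[0,0,1.643]},
  {"fingers":0.35,"xyz":[46,-22.9,14.3],"angular":[0,0,1.643]},
], grip_force=10)

```text
clock: 1.6
position: [0.5757, -0.1916, 0.1011]
ee_rot: [2.546, -1.84, 0.001]
force: [-0.1, 0.5, 1.2]
width: 0.322
```

```bash
python3 - <<'E'
from h import *
np.set_printoptions(precision=4,suppress=True)
s=arm.observe(); print(s['clock'],s['position'],loc(s['position']),s['force'],s['width'],s['joints'],s['ee_rot'])
a=snap('wrist','wrist1.png'); print('down',goal(-.145,.004,.039))
E
```

```text
1.6 [ 0.5757 -0.1916  0.1011] [-0.1622  0.0016] [-0.067   0.4588  1.1854] 0.3224158469996441 [ 0.0373  0.5615  0.2843  1.79   -0.205   0.8187 -2.4018] [ 2.5456 -1.8402  0.0007]
down (array([-1.72,  0.26,  6.22]), array([-0.   , -0.001, -0.002]))
```

View pics/wrist1.png

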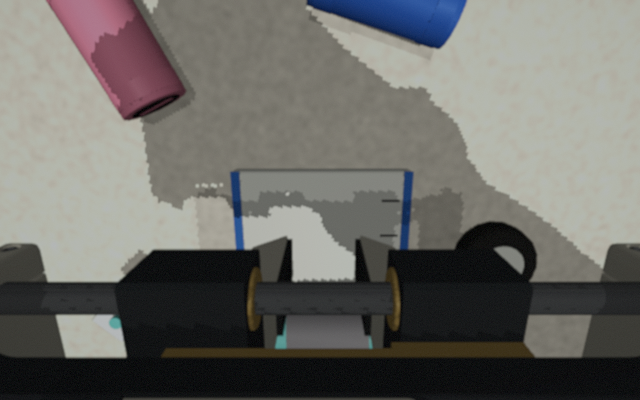

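The view shows the fingers straddling the lane centre with the roller under the palm at (325,340); up in the image is -x of the track. Joint 7 is near its limit (-2.40 of -2.74) and would get worse towards the button, so I turn the tool half a turn (same grasp geometry).

jog_arm([
  {"fingers":0.35,"xyz":[0,0,0],"angular":[0,0,-2.1]},
  {"fingers":0.35,"xyz":[0,0,0],"angular":[0,0,-2.1]},
  {"fingers":0.35,"xyz":[0,0,0],"angular":[0,0,-2.1]},
  {"fingers":0.35,"xyz":[0,0,0],"angular":[0,0,-2.1]},
  {"fingers":0.35,"xyz":[0,0,0],"angular":[0,0,-2.1]},
  {"fingers":0.35,"xyz":[0,0,0],"angular":[0,0,-2.1]},
  {"fingers":0.35,"xyz":[0,0,0],"angular":[0,0,-2.1]},
  {"fingers":0.35,"xyz":[0,0,0],"angular":[0,0,-2.1]},
  {"fingers":0.35,"xyz":[0,0,0],"angular":[0,0,-2.1]},
  {"fingers":0.35,"xyz":[0,0,0],"angular":[0,0,-2.1]},
  {"fingers":0.35,"xyz":[0,0,0],"angular":[0,0,-2.1]},
  {"fingers":0.35,"xyz":[0,0,0],"angular":[0,0,-2.1]},
])

```text
clock: 3.15
position: [0.576, -0.1912, 0.101]
ee_rot: [2.863, 1.293, 0.0]
force: [0.1, 0.8, 0.8]
width: 0.322
```

```bash
python3 - <<'E'
from h import *
s=arm.observe(); print(s['clock'],s['position'],s['joints']); print('up',goal(-.145,.004,.10,th)); print('down',goal(-.145,.004,.039,th))
E
```

```text
3.15 [ 0.57603994 -0.19117735  0.10100911] [ 0.42593462  0.57186349 -0.28102586  1.75366848  0.2025447   0.84403963
 -0.66980126]
up (array([ 0.61, -1.61,  0.1 ]), array([ 0.   ,  0.   , -1.043]))
down (array([ 0.61, -1.61,  6.2 ]), array([ 0.   ,  0.   , -1.043]))
```

jog_arm([
  {"fingers":0.35,"xyz":[0.6,-1.6,0],"angular":[0,0,-1.043]},
  {"fingers":0.35,"xyz":[0.6,-1.6,0],"angular":[0,0,-1.043]},
  {"fingers":0.35,"xyz":[0.6,-1.6,0],"angular":[0,0,-1.043]},
  {"fingers":0.35,"xyz":[0.6,-1.6,0],"angular":[0,0,-1.043]},
  {"fingers":0.35,"xyz":[0.6,-1.6,0],"angular":[0,0,-1.043]},
  {"fingers":0.35,"xyz":[0.6,-1.6,0],"angular":[0,0,-1.043]},
  {"fingers":0.35,"xyz":[0.6,-1.6,2],"angular":[0,0,-1.043]},
  {"fingers":0.35,"xyz":[0.6,-1.6,4],"angular":[0,0,-1.043]},
  {"fingers":0.35,"xyz":[0.6,-1.6,5.5],"angular":[0,0,-1.043]},
  {"fingers":0.35,"xyz":[0.6,-1.6,6.2],"angular":[0,0,-1.043]},
  {"fingers":0.35,"xyz":[0.6,-1.6,6.2],"angular":[0,0,-1.043]},
  {"fingers":0.35,"xyz":[0.6,-1.6,6.2],"angular":[0,0,-1.043]},
])

```text
clock: 4.65
position: [0.569, -0.1747, 0.0392]
ee_rot: [1.836, 2.548, 0.001]
force: [-0.7, 0.5, 0.5]
width: 0.327
```

```bash
python3 - <<'E'
from h import *
np.set_printoptions(precision=4,suppress=True)
s=arm.observe(); f=s['force'][:2]; print(s['clock'],s['position'],loc(s['position']),s['force'],'along',f@U,f@V,s['ee_rot'],s['width'])
a=snap('wrist','wrist2.png'); snap('top','top2.png')
s=arm.observe(); f=s['force'][:2]; print(s['force'],'along',f@U); print(goal(.02,.004,.039,th))
E
```

```text
4.65 [ 0.569  -0.1747  0.0392] [-0.1441  0.0027] [-0.7163  0.5495  0.4873] along 0.7473415853151606 0.5064797330337785 [1.8363 2.5481 0.0005] 0.3266325856030477
[0.0289 1.2288 0.9119] along 1.156994458499
(array([16.42, -0.11,  0.02]), array([0.001, 0.001, 0.001]))
```

View pics/wrist2.png

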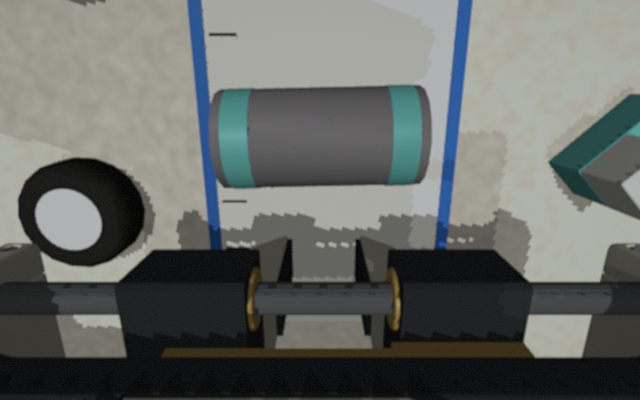

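The roller lies square across the lane at (322,136), centred ahead of the fingers (fingers at columns 275 and 375). Now I approach gently and roll it.

jog_arm([
  {"fingers":0.35,"xyz":[0.6,0,0],"angular":[0,0,0]},
  {"fingers":0.35,"xyz":[1.2,0,0],"angular":[0,0,0]},
  {"fingers":0.35,"xyz":[1.8,0,0],"angular":[0,0,0]},
  {"fingers":0.35,"xyz":[2.2,0,0],"angular":[0,0,0]},
  {"fingers":0.35,"xyz":[2.5,0,0],"angular":[0,0,0]},
  {"fingers":0.35,"xyz":[2.8,0,0],"angular":[0,0,0]},
  {"fingers":0.35,"xyz":[3.1,0,0],"angular":[0,0,0]},
  {"fingers":0.35,"xyz":[3.5,0,0],"angular":[0,0,0]},
  {"fingers":0.35,"xyz":[3.9,0,0],"angular":[0,0,0]},
  {"fingers":0.35,"xyz":[4.4,0,0],"angular":[0,0,0]},
  {"fingers":0.35,"xyz":[4.9,0,0],"angular":[0,0,0]},
  {"fingers":0.35,"xyz":[5.4,0,0],"angular":[0,0,0]},
])

```text
clock: 6.25
position: [0.5513, -0.1231, 0.0387]
ee_rot: [-1.837, -2.549, -0.0]
force: [0.1, 0.1, 0.1]
width: 0.323
```

jog_arm([
  {"fingers":0.35,"xyz":[0.5,0,0],"angular":[0,0,0]},
  {"fingers":0.35,"xyz":[1.0,0,0],"angular":[0,0,0]},
  {"fingers":0.35,"xyz":[1.5,0,0],"angular":[0,0,0]},
  {"fingers":0.35,"xyz":[2.0,0,0],"angular":[0,0,0]},
  {"fingers":0.35,"xyz":[2.5,0,0],"angular":[0,0,0]},
  {"fingers":0.35,"xyz":[3.0,0,0],"angular":[0,0,0]},
  {"fingers":0.35,"xyz":[3.5,0,0],"angular":[0,0,0]},
  {"fingers":0.35,"xyz":[4.0,0,0],"angular":[0,0,0]},
  {"fingers":0.35,"xyz":[4.5,0,0],"angular":[0,0,0]},
  {"fingers":0.35,"xyz":[5.0,0,0],"angular":[0,0,0]},
  {"fingers":0.35,"xyz":[5.4,0,0],"angular":[0,0,0]},
  {"fingers":0.35,"xyz":[5.7,0,0],"angular":[0,0,0]},
])

```text
clock: 7.75
position: [0.5333, -0.0692, 0.0387]
ee_rot: [1.836, 2.549, -0.0]
force: [-0.1, -0.9, -0.3]
width: 0.325
```

```bash
python3 - <<'E'
from h import *
np.set_printoptions(precision=4,suppress=True)
s=arm.observe(); f=s['force'][:2]; print(s['clock'],s['position'],loc(s['position']),'along',f@U,f@V,s['width'])
w=snap('wrist','wrist3.png'); t=snap('top','top3.png')
h=cv2.cvtColor(t,cv2.COLOR_RGB2HSV)
m=cv2.inRange(h,(82,60,40),(98,255,255)); m[:,:245]=0
n,l,st,ce=cv2.connectedComponentsWithStats(m)
for i in range(1,n):
    if st[i][4]>20: print(ce[i],st[i],loc(onz('top',ce[i],.045)))
c=cv2.resize(cv2.cvtColor(t,cv2.COLOR_RGB2BGR)[190:300,220:380],None,fx=2.4,fy=2.4); v=np.zeros((400+c.shape[0]//1*0,640,3),np.uint8)
cv2.imwrite('pics/c3.png',np.vstack([cv2.cvtColor(w,cv2.COLOR_RGB2BGR)[:330],np.hstack([c,np.zeros((c.shape[0],640-c.shape[1],3),np.uint8)])]))
E
```

```text
7.75 [ 0.5333 -0.0692  0.0387] [-0.0327  0.0033] along -0.7964898504897182 0.42002309042763925 0.32542600587950826
```

View pics/c3.png

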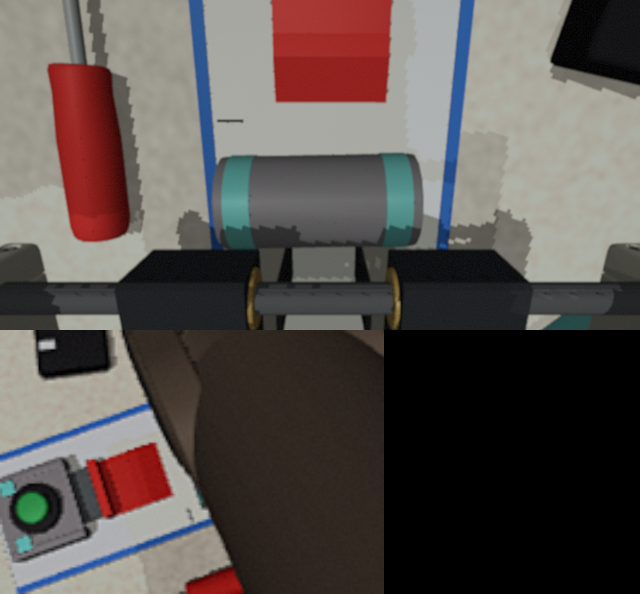

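The roller is square against both fingers at (320,200), lane clear to the red ramp whose lower edge is at row 101. Going on to the ramp foot.

jog_arm([
  {"fingers":0.35,"xyz":[0.4,0,0],"angular":[0,0,0]},
  {"fingers":0.35,"xyz":[0.8,0,0],"angular":[0,0,0]},
  {"fingers":0.35,"xyz":[1.2,0,0],"angular":[0,0,0]},
  {"fingers":0.35,"xyz":[1.6,0,0],"angular":[0,0,0]},
  {"fingers":0.35,"xyz":[2.0,0,0],"angular":[0,0,0]},
  {"fingers":0.35,"xyz":[2.4,0,0],"angular":[0,0,0]},
  {"fingers":0.35,"xyz":[2.8,0,0],"angular":[0,0,0]},
  {"fingers":0.35,"xyz":[3.2,0,0],"angular":[0,0,0]},
  {"fingers":0.35,"xyz":[3.6,0,0],"angular":[0,0,0]},
  {"fingers":0.35,"xyz":[3.9,0,0],"angular":[0,0,0]},
  {"fingers":0.35,"xyz":[4.2,0,0],"angular":[0,0,0]},
  {"fingers":0.35,"xyz":[4.4,0,0],"angular":[0,0,0]},
])

```text
clock: 9.35
position: [0.5196, -0.0278, 0.0388]
ee_rot: [1.837, 2.548, -0.0]
force: [0.5, -1.1, 1.0]
width: 0.324
```

jog_arm([
  {"fingers":0.35,"xyz":[0.15,0,0],"angular":[0,0,0]},
  {"fingers":0.35,"xyz":[0.3,0,0],"angular":[0,0,0]},
  {"fingers":0.35,"xyz":[0.45,0,0],"angular":[0,0,0]},
  {"fingers":0.35,"xyz":[0.6,0,0],"angular":[0,0,0]},
  {"fingers":0.35,"xyz":[0.75,0,0],"angular":[0,0,0]},
  {"fingers":0.35,"xyz":[0.9,0,0],"angular":[0,0,0]},
  {"fingers":0.35,"xyz":[1.05,0,0],"angular":[0,0,0]},
  {"fingers":0.35,"xyz":[1.2,0,0],"angular":[0,0,0]},
])

```text
clock: 10.35
position: [0.5156, -0.0162, 0.0387]
ee_rot: [1.837, 2.549, -0.0]
force: [0.2, -1.1, 1.6]
width: 0.327
```

```bash
python3 - <<'E'
from h import *
np.set_printoptions(precision=4,suppress=True)
s=arm.observe(); f=s['force'][:2]; print(s['clock'],s['position'],loc(s['position']),'along',f@U,f@V,s['force'][2])
w=snap('wrist','wrist4.png'); cv2.imwrite('pics/c4.png',cv2.cvtColor(w,cv2.COLOR_RGB2BGR)[:260])
E
```

```text
10.35 [ 0.5156 -0.0162  0.0387] [0.0231 0.0033] along -1.0986039241916692 0.13137983804120934 1.570627114332577
```

View pics/c4.png

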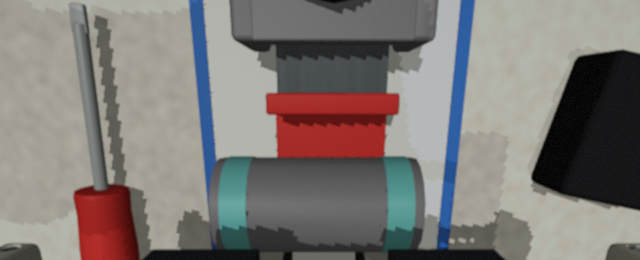

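The roller is on the ramp, square; the back plate is at rows 94–114. I continue slowly over the lip.

jog_arm([
  {"fingers":0.35,"xyz":[0.1,0,0],"angular":[0,0,0]},
  {"fingers":0.35,"xyz":[0.2,0,0],"angular":[0,0,0]},
  {"fingers":0.35,"xyz":[0.3,0,0],"angular":[0,0,0]},
  {"fingers":0.35,"xyz":[0.4,0,0],"angular":[0,0,0]},
  {"fingers":0.35,"xyz":[0.5,0,0],"angular":[0,0,0]},
  {"fingers":0.35,"xyz":[0.6,0,0],"angular":[0,0,0]},
  {"fingers":0.35,"xyz":[0.7,0,0],"angular":[0,0,0]},
  {"fingers":0.35,"xyz":[0.8,0,0],"angular":[0,0,0]},
  {"fingers":0.35,"xyz":[0.9,0,0],"angular":[0,0,0]},
  {"fingers":0.35,"xyz":[1.0,0,0],"angular":[0,0,0]},
  {"fingers":0.35,"xyz":[1.1,0,0],"angular":[0,0,0]},
])

```text
clock: 11.78
position: [0.5122, -0.0058, 0.0387]
ee_rot: [1.837, 2.549, 0.0]
force: [0.3, 0.7, 0.7]
width: 0.325
```

```bash
python3 - <<'E'
from h import *
np.set_printoptions(precision=4,suppress=True)
s=arm.observe(); f=s['force'][:2]; print(s['clock'],s['position'],loc(s['position']),'along',f@U,f@V,s['force'][2])
w=snap('wrist','wrist5.png'); cv2.imwrite('pics/c5.png',cv2.cvtColor(w,cv2.COLOR_RGB2BGR)[:260])
E
```

```text
11.775 [ 0.5122 -0.0058  0.0387] [0.0341 0.0034] along 0.5101246774979643 -0.5343152386896077 0.6777521835179561
```

View pics/c5.png

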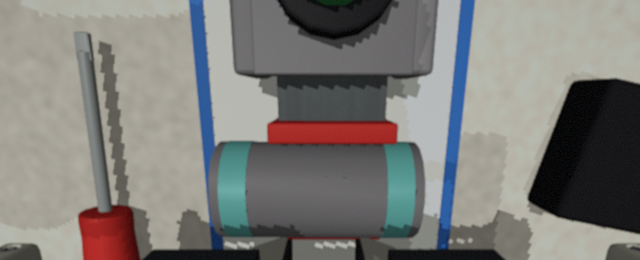

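The roller has dropped over the lip into the seat, with its front at row 142 touching the plate's lower edge. The fingers now have a small gap; I feel forward in small steps, watching the force.

jog_arm([
  {"fingers":0.35,"xyz":[0.1,0,0],"angular":[0,0,0]},
  {"fingers":0.35,"xyz":[0.2,0,0],"angular":[0,0,0]},
  {"fingers":0.35,"xyz":[0.25,0,0],"angular":[0,0,0]},
  {"fingers":0.35,"xyz":[0.3,0,0],"angular":[0,0,0]},
  {"fingers":0.35,"xyz":[0.35,0,0],"angular":[0,0,0]},
  {"fingers":0.35,"xyz":[0.4,0,0],"angular":[0,0,0]},
])

```text
clock: 12.58
position: [0.5109, -0.0021, 0.0387]
ee_rot: [1.837, 2.549, -0.0]
force: [-0.0, -0.1, -0.6]
width: 0.325
```

```bash
cat > st.py <<'E'
from h import *
np.set_printoptions(precision=4,suppress=True)
s=arm.observe(); f=s['force'][:2]; print(s['clock'],loc(s['position']),s['position'][2],'along',f@U,f@V,s['force'][2])
E
python3 st.py
```

```text
12.575 [0.038  0.0034] 0.03871817312761778 along -0.06056967788392141 0.02953504857852371 -0.5641439393416031
```

jog_arm([
  {"fingers":0.35,"xyz":[0.05,0,0],"angular":[0,0,0]},
  {"fingers":0.35,"xyz":[0.1,0,0],"angular":[0,0,0]},
  {"fingers":0.35,"xyz":[0.15,0,0],"angular":[0,0,0]},
])

```text
clock: 12.95
position: [0.5104, -0.0007, 0.0387]
ee_rot: [1.837, 2.549, -0.0]
force: [-0.5, -0.2, -0.5]
width: 0.328
```

```bash
python3 st.py
```

```text
12.95 [0.0395 0.0034] 0.03871814770896478 along -0.052775063499068665 0.5918629412912754 -0.5437424021569354
```

jog_arm([
  {"fingers":0.35,"xyz":[0.05,0,0],"angular":[0,0,0]},
  {"fingers":0.35,"xyz":[0.1,0,0],"angular":[0,0,0]},
])

```text
clock: 13.2
position: [0.5102, -0.0, 0.0387]
ee_rot: [1.837, 2.548, -0.0]
force: [0.2, -1.5, 0.8]
width: 0.324
```

```bash
python3 st.py
```

```text
13.2 [0.0402 0.0034] 0.038749091357595584 along -1.5074305018652248 0.3055998481710117 0.7653301147896505
```

jog_arm([
  {"fingers":0.35,"xyz":[0.03,0,0],"angular":[0,0,0]},
  {"fingers":0.35,"xyz":[0.03,0,0],"angular":[0,0,0]},
])

```text
clock: 13.45
position: [0.5102, 0.0001, 0.0387]
ee_rot: [1.837, 2.548, -0.0]
force: [1.1, -3.0, -0.7]
width: 0.325
```

```bash
python3 st.py
```

```text
13.45 [0.0403 0.0033] 0.038749741867282916 along -3.2291958419463693 -0.12437087978274722 -0.6944528352015986
```

jog_arm([
  {"fingers":0.35,"xyz":[0.03,0,0],"angular":[0,0,0]},
  {"fingers":0.35,"xyz":[0.05,0,0],"angular":[0,0,0]},
  {"fingers":0.35,"xyz":[0.05,0,0],"angular":[0,0,0]},
])

```text
clock: 13.82
position: [0.5102, 0.0001, 0.0388]
ee_rot: [1.837, 2.547, -0.001]
force: [2.7, -5.9, -0.0]
width: 0.325
```

```bash
python3 st.py
```

```text
13.825 [0.0403 0.0033] 0.03877346201699619 along -6.472182111471883 -0.6809959287523684 -0.004090537650904169
```

Contact force is about 6.5 N and the TCP has stopped at 0.0403, so the roller is against the plate. I hold for a little over a second, checking partway.

jog_arm([
  {"fingers":0.35,"xyz":[0,0,0],"angular":[0,0,0]},
  {"fingers":0.35,"xyz":[0,0,0],"angular":[0,0,0]},
  {"fingers":0.35,"xyz":[0,0,0],"angular":[0,0,0]},
  {"fingers":0.35,"xyz":[0,0,0],"angular":[0,0,0]},
])

```text
clock: 14.32
position: [0.5102, 0.0001, 0.0388]
ee_rot: [1.837, 2.547, -0.001]
force: [2.4, -6.5, -0.6]
width: 0.326
```

```bash
python3 st.py
```

```text
14.325 [0.0403 0.0034] 0.03875209919280846 along -6.890324774871762 -0.25659755649047533 -0.5700385130387984
```

jog_arm([
  {"fingers":0.35,"xyz":[0,0,0],"angular":[0,0,0]},
  {"fingers":0.35,"xyz":[0,0,0],"angular":[0,0,0]},
  {"fingers":0.35,"xyz":[0,0,0],"angular":[0,0,0]},
  {"fingers":0.35,"xyz":[0,0,0],"angular":[0,0,0]},
  {"fingers":0.35,"xyz":[0,0,0],"angular":[0,0,0]},
  {"fingers":0.35,"xyz":[0,0,0],"angular":[0,0,0]},
])

```text
clock: 15.08
position: [0.5102, 0.0001, 0.0388]
ee_rot: [1.837, 2.547, -0.001]
force: [3.1, -5.1, -0.0]
width: 0.324
```

```bash
python3 st.py
```

```text
15.075 [0.0403 0.0034] 0.038764777888053194 along -5.82801970124309 -1.3328164942333556 -0.002169160429595446
```

Held about 1.3 s at ~6–7 N with no movement. Now I back off gently, look, then rise.

jog_arm([
  {"fingers":0.35,"xyz":[-0.05,0,0],"angular":[0,0,0]},
  {"fingers":0.35,"xyz":[-0.1,0,0],"angular":[0,0,0]},
  {"fingers":0.35,"xyz":[-0.2,0,0],"angular":[0,0,0]},
  {"fingers":0.35,"xyz":[-0.5,0,0],"angular":[0,0,0]},
  {"fingers":0.35,"xyz":[-1.0,0,0],"angular":[0,0,0]},
  {"fingers":0.35,"xyz":[-2.0,0,0],"angular":[0,0,0]},
  {"fingers":0.35,"xyz":[-3.5,0,0],"angular":[0,0,0]},
  {"fingers":0.35,"xyz":[-4.0,0,-1.5],"angular":[0,0,0]},
  {"fingers":0.35,"xyz":[-4.0,0,-4.5],"angular":[0,0,0]},
  {"fingers":0.35,"xyz":[-4.0,0,-8],"angular":[0,0,0]},
  {"fingers":1,"xyz":[-4.0,0,-9],"angular":[0,0,0]},
  {"fingers":1,"xyz":[-4.0,0,-9],"angular":[0,0,0]},
])

```text
clock: 16.58
position: [0.5229, -0.0372, 0.1295]
ee_rot: [1.837, 2.547, 0.001]
force: [-0.2, 0.6, 0.2]
width: 0.158
```

```bash
python3 st.py; python3 - <<'E'
from h import *
from scipy.spatial.transform import Rotation as R
s=arm.observe(); w=snap('wrist','wrist6.png'); cv2.imwrite('pics/c6.png',cv2.cvtColor(w,cv2.COLOR_RGB2BGR)[:300])
h=cv2.cvtColor(w,cv2.COLOR_RGB2HSV); p=imaging.camera_params('wrist'); T=p['hand_eye']; r=R.from_rotvec(s['ee_rot'])
def wz(uv,z):
    d=r.apply(T[:3,:3]@np.array([(uv[0]-p['cx'])/p['fx'],(uv[1]-p['cy'])/p['fy'],1])); o=s['position']+r.apply(T[:3,3]); return o+d*(z-o[2])/d[2]
for nm,lo,hi,z in(('green',(45,120,40),(75,255,255),.065),('teal',(82,60,40),(98,255,255),.050)):
    n,l,st,ce=cv2.connectedComponentsWithStats(cv2.inRange(h,lo,hi))
    for i in range(1,n):
        if st[i][4]>100: P=wz(ce[i],z); print(nm,ce[i],st[i],P,loc(P))
E
```

```text
16.575 [0.0009 0.0031] 0.12953999046717948 along 0.5732742579649927 -0.02074889705768533 0.2306206747909596
teal [370.53161175 101.13446126] [ 360   69   21   65 1123] [0.52606745 0.03940395 0.05      ] [ 0.07261145 -0.02409217]
teal [265.8885894  101.28391734] [ 256   70   22   64 1113] [0.46738185 0.01980103 0.05      ] [0.07251316 0.0377808 ]
teal [507.3483871  317.52258065] [497 314  23  11 155] [ 0.66975572 -0.06859654  0.05      ] [-0.07518699 -0.12639587]
```

View pics/c6.png

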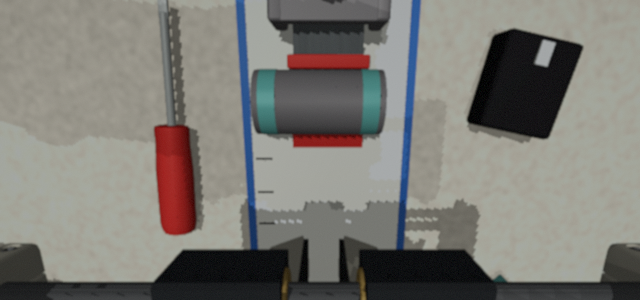

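The roller is seated square against the plate, centre ≈ x 0.072 m (expected 0.070). Saddle, driver and pack are where they were. Next: above the button, with the fingers shut.

jog_arm([
  {"fingers":1,"xyz":[4,0,0],"angular":[0,0,0]},
  {"fingers":1,"xyz":[8,0.2,0],"angular":[0,0,0]},
  {"fingers":1,"xyz":[12,0.3,0],"angular":[0,0,0]},
  {"fingers":1,"xyz":[14.6,0.3,0],"angular":[0,0,0]},
  {"fingers":1,"xyz":[14.6,0.3,1.5],"angular":[0,0,0]},
  {"fingers":1,"xyz":[14.6,0.3,3],"angular":[0,0,0]},
  {"fingers":1,"xyz":[14.6,0.3,3.5],"angular":[0,0,0]},
  {"fingers":1,"xyz":[14.6,0.3,3.5],"angular":[0,0,0]},
])

```text
clock: 17.62
position: [0.479, 0.1017, 0.0929]
ee_rot: [-1.838, -2.547, 0.002]
force: [-0.1, 0.4, 0.8]
width: 0.001
```

```bash
python3 st.py; python3 - <<'E'
from h import *
s=arm.observe(); print(s['width'],s['joints'],goal(.147,.0006,.082,th)); b=snap('scene','scene7.png'); cv2.imwrite('pics/c7.png',cv2.cvtColor(cv2.resize(b[90:290,200:420],None,fx=3,fy=3),cv2.COLOR_RGB2BGR))
E
```

```text
17.625 [0.1465 0.001 ] 0.09294007477642591 along 0.42193959783095675 -0.01414203615639803 0.779991184572072
0.0006721633097445081 [ 0.13044437  0.48331888 -0.5906141   2.02757786  0.39197721  0.74369228
 -0.38031525] (array([0.05, 0.04, 1.09]), array([-0.002, -0.   , -0.   ]))
```

View pics/c7.png

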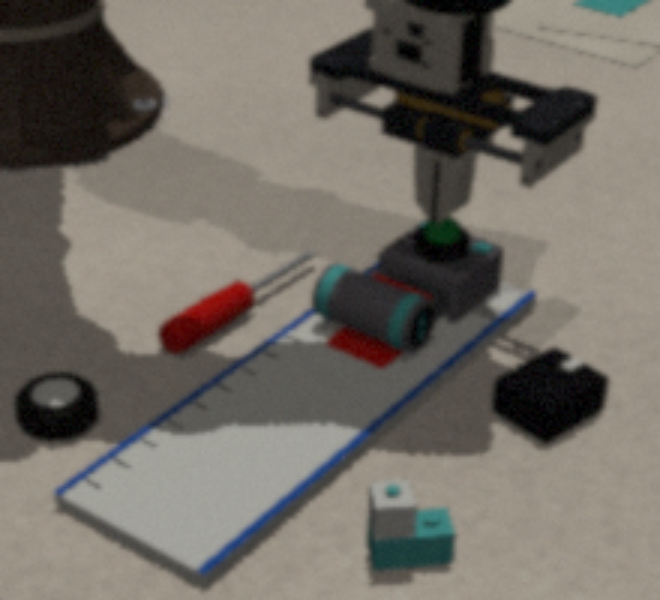

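The shut fingertips stand right above the green button (437,225), and the roller sits in the red saddle. Pressing down in small steps.

jog_arm([
  {"fingers":1,"xyz":[0,0,0.5],"angular":[0,0,0]},
  {"fingers":1,"xyz":[0,0,0.9],"angular":[0,0,0]},
  {"fingers":1,"xyz":[0,0,1.1],"angular":[0,0,0]},
  {"fingers":1,"xyz":[0,0,1.3],"angular":[0,0,0]},
  {"fingers":1,"xyz":[0,0,1.5],"angular":[0,0,0]},
  {"fingers":1,"xyz":[0,0,1.6],"angular":[0,0,0]},
  {"fingers":1,"xyz":[0,0,1.6],"angular":[0,0,0]},
])

```text
clock: 18.55
position: [0.4798, 0.1025, 0.0805]
ee_rot: [1.835, 2.546, 0.0]
force: [-10.8, -6.1, 45.1]
width: 0.006
```

```bash
python3 st.py
```

```text
18.55 [ 0.1471 -0.0001] 0.08046673301459686 along -2.3764968264827258 12.187676154614923 45.10104665392797
```

45 N is too much: something hard is bottoming out, higher than I estimated. Backing off at once and watching the force.

jog_arm([
  {"fingers":1,"xyz":[0,0,-0.3],"angular":[0,0,0]},
  {"fingers":1,"xyz":[0,0,-0.3],"angular":[0,0,0]},
])

```text
clock: 18.8
position: [0.4796, 0.1024, 0.0813]
ee_rot: [1.836, 2.548, 0.001]
force: [0.7, -2.0, 5.1]
width: 0.005
```

```bash
python3 st.py
```

```text
18.8 [0.1471 0.0002] 0.08134234221826546 along -2.1198769770447146 -0.053157747114363406 5.060111049627661
```

jog_arm([
  {"fingers":1,"xyz":[0,0,-0.2],"angular":[0,0,0]},
  {"fingers":1,"xyz":[0,0,-0.2],"angular":[0,0,0]},
])

```text
clock: 19.05
position: [0.4796, 0.1024, 0.0829]
ee_rot: [1.837, 2.548, 0.001]
force: [2.4, -1.9, 3.8]
width: 0.002
```

```bash
python3 st.py; python3 -c "
from h import *
b=snap('scene','scene8.png'); cv2.imwrite('pics/c8.png',cv2.cvtColor(cv2.resize(b[130:220,300:400],None,fx=6,fy=6,interpolation=cv2.INTER_CUBIC),cv2.COLOR_RGB2BGR))"
```

```text
19.05 [0.1471 0.0001] 0.08289811924575645 along -2.5550120141907513 -1.6929938293092797 3.780626159223671
```

View pics/c8.png

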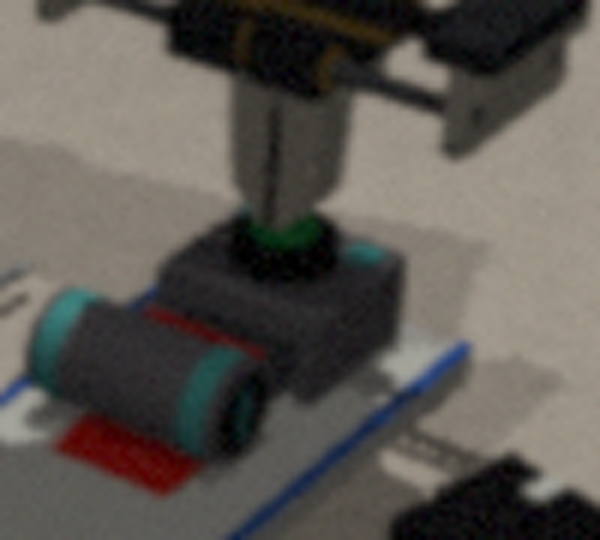

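The spring reads 5.1 N at TCP z 0.0813 and 3.8 N at 0.0829. So the 45 N was the button against its full-travel stop, and it was fully down. Now I lift clear and check.

jog_arm([
  {"fingers":1,"xyz":[0,0,-0.5],"angular":[0,0,0]},
  {"fingers":1,"xyz":[0,0,-1.5],"angular":[0,0,0]},
  {"fingers":1,"xyz":[0,0,-4],"angular":[0,0,0]},
  {"fingers":1,"xyz":[0,0,-8],"angular":[0,0,0]},
  {"fingers":0,"xyz":[-6,0,-11],"angular":[0,0,0]},
  {"fingers":-1,"xyz":[-12,0,-12],"angular":[0,0,0]},
  {"fingers":-1,"xyz":[-15,0,-12],"angular":[0,0,0]},
  {"fingers":-1,"xyz":[-15,0,-12],"angular":[0,0,0]},
  {"fingers":-1,"xyz":[-15,0,-12],"angular":[0,0,0]},
  {"fingers":-1,"xyz":[-15,0,-12],"angular":[0,0,0]},
])

```text
clock: 20.35
position: [0.5262, -0.0381, 0.2028]
ee_rot: [-1.833, -2.55, -0.0]
force: [-0.5, -0.2, -0.2]
width: 0.611
```

```bash
python3 st.py; python3 - <<'E'
from h import *
a=snap('wrist','wrist9.png'); b=snap('scene','scene9.png')
B=lambda x:cv2.cvtColor(x,cv2.COLOR_RGB2BGR)
cv2.imwrite('pics/c9.png',np.vstack([B(a)[:290],B(cv2.resize(b[130:280,190:430],None,fx=640/240*.75,fy=2))[:, :480] if 0 else cv2.resize(B(b[140:260,190:430]),(640,300))]))
def cen(im,lo,hi,roi):
    h=cv2.cvtColor(im,cv2.COLOR_RGB2HSV); m=cv2.inRange(h,lo,hi); k=np.zeros_like(m); x0,y0,x1,y1=roi; k[y0:y1,x0:x1]=m[y0:y1,x0:x1]
    n,l,st,ce=cv2.connectedComponentsWithStats(k); return [ce[i].round(1) for i in range(1,n) if st[i][4]>12]
b0=B(cv2.imread('pics/scene0.png')); b7=B(cv2.imread('pics/scene7.png'))
for nm,im in(('start',b0),('before press',b7),('now',b)): print(nm,'green',cen(im,(45,120,40),(75,255,255),(300,140,400,200)),'teal',cen(im,(82,60,40),(98,255,255),(200,150,400,290)),'red',cen(im,(0,150,40),(6,255,255),(300,150,360,230)))
E
```

```text
20.35 [-0.001   0.0003] 0.20277038137694867 along -0.02725886420549564 0.5625369954834998 -0.23255247348439836
start green [array([347. , 166.2])] teal [array([360. , 172.2]), array([260.5, 221. ]), array([286.6, 233. ]), array([338.6, 270.8])] red [array([328.1, 197.5])]
before press green [array([346.9, 166.9])] teal [array([360. , 172.4]), array([309. , 185.6]), array([333.1, 195.4]), array([338.7, 270.8])] red [array([320.8, 205.2])]
now green [array([346.9, 166.5])] teal [array([360.2, 172.2]), array([308.8, 185.8]), array([333.1, 195.5]), array([338.5, 270.6])] red [array([333.3, 184.3]), array([320.7, 205.2])]
```

View pics/c9.png

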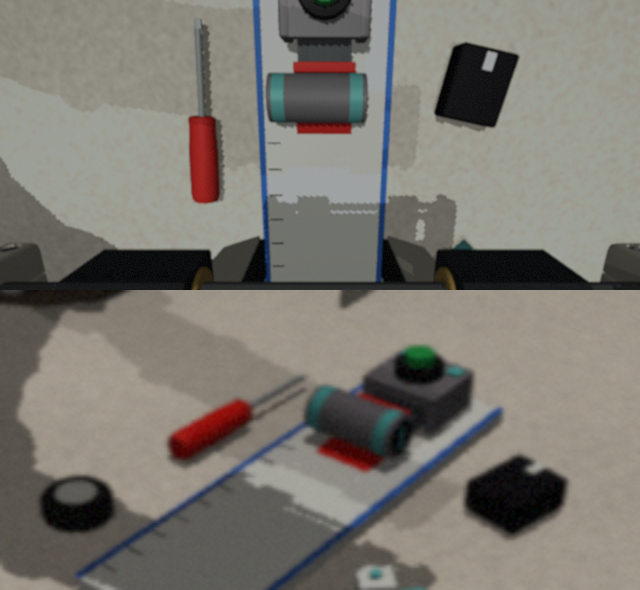

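The roller is seated square in the saddle, the button has sprung back up, the bystanders are unmoved and the arm is clear. Handing in.

```bash
python3 -c "
from cell import job
print(job.sign_off())"
```

```text
the job is handed in; nothing more can be done
None
```

The roller is seated in the saddle, the green button has been pressed fully down, and the job was handed in at about 20 s of the 58 s allowed.

- **Rolling and check:** I rolled the grey roller along the track with two fingers and over the lip. I then pressed it against the back plate at about 6–7 N for roughly 1.3 s. The tool stayed still at x = 0.0403 m, and the force was well below the 13 N at which the saddle slips.
- **Button:** It was pressed after the roller was seated, and has sprung back up.
- **Last look:** The roller is square against the back plate. It measured x ≈ 0.072 m, against about 0.070 m expected from the first images. The roller's bands and the bracket did not shift between before the press and the end, and the driver, pack and wheel look unmoved. The fingers are open, the arm is clear and the force readings are near zero.

**Press too hard:** The button bottomed out about 3.5 mm higher than I had planned for. The force at the fingertips reached about 45 N for a moment before I backed off to about 5 N, the full-travel force. That is well under the 120 N wrist limit. If the 40 N limit for the arm and gripper's body also covers the fingertips, this press went over it.

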